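# Return the trichrome stain set to its caddy

## Robot

A 6-joint arm with a two-finger parallel gripper is mounted at the origin on the work surface. World frame = base frame: x ahead of the robot, y to its left, z up, the work surface at z = 0. Lengths are in m, angles in rad, forces in N, time in s.
With the tool pointing down it reaches from about 0.35 to 0.85 m from the base axis. Payload 8.1 kg.
Tool frame: the origin (TCP) lies on the mounting face of the last link; the fingertips stand 186 mm ahead of it and the grasp point (between the pads) lies 167 mm ahead of it; z points along the fingers, y is the line along which they close (so a half turn about z gives the same grasp; the last joint's range is limited). The gripper opens to 93 mm and grips with 3 to 60 N. Pads are 15 mm wide; open, the fingers measure 128 mm over their backs; the gripper's body (75 mm by 188 mm) begins 65 mm behind the grasp point.
Start: joints at [-1.212, 0.13, 1.488, -0, 1.523, -0.085], TCP at [0.258, -0.542, 0.405] pointing down, gripper open.
Joint ranges: [-2.96, 2.96], [-0.89, 2.26], [0.02, 2.5], [-1.34, 4.48], [0, 2.73], [-2.66, 2.66]. Speed limits (rad/s): [2.39, 2.39, 2.79, 3.14, 3.14, 3.14].

## Interface

Orientations are given as a rotation vector (axis times angle).
In Python, from plant import * gives the robot as it stands. The module is installed in compiled form; this text tells all that it offers.
- The arm moves only by the tool arm_command, never from a script. Its argument "increments" is a list of rows, each a list of 6 numbers: the shift along the tool's x, y, z in units of 0.2 m (1.0 is 0.2 m), then the turn, a rotation vector about the tool's x, y, z in units of pi rad (1.0 is pi rad). A call has exactly 5 rows; each row is the pose to reach, as a shift and turn from the pose commanded when the call began, along the tool's axes at that moment, turning the shorter way round; what a row does not reach only later rows make up. A row lasts 1/8 s, in which the tool goes at most 62.5 mm and 10.7 degrees, less where a joint would pass 70% of its speed; a pose out of reach is approached as far as the arm can. A call with a number of a shift or a turn outside -1 to 1 is refused whole. A call with a gripper value outside its range is refused whole. "fingers" is the closure, from -1 (fully open) to 1 (shut), set as the call begins (left out, the last holds). The fingers move at their own pace and stop on an object; "force" is the grip in N (left out, the last holds). Time passes only in rows, so rows that repeat a pose let the fingers close, or fill a call up. It gives the time, the measured TCP pose, the force, the opening and the grip force at its end, in the units of the state.
- read_state(): the state, without advancing time (a new reading comes with each control period).
- read_camera(name): name is "scene" or "top" or "wrist"; returns a dict with "image" (420x560x3 uint8, red, green, blue), "fx", "fy", "cx", "cy" (pixels), "T" (4x4, takes a point from camera to world coordinates). Camera axes: x right, y down, z forward; pixel columns grow to the right and rows downward; lengths in m; the calibration is good to about 2 mm. A picture is of the moment at which its call begins. There is no depth.
- close_job(): hands the job in; it is judged then, once.
The state is a dict: "t": time; "q": joint angles; "dq": joint speeds; "joint_torque": joint torques, N m; "tool_pos": TCP position; "orientation": TCP orientation; "force": force on the tool from outside, world axes, zero at the start; "wrist_torque": the same for the moment, N m; "opening": finger opening in m; "gripper_force": force on a finger pad.
Only numpy, scipy, OpenCV 4.12 (cv2) and the standard library are available. Lean on these libraries where they do the work, as an engineer would, in place of code of your own. Each camera call takes 0.05 s, during which the arm holds its last target. There are 200 camera calls.

## Task

Put the four bottles of the trichrome stain set, red, yellow, blue and black, back in the white carrying caddy, each standing upright on the floor of the drip cup of its own colour. The green and the white bottle belong to another method: leave them where they stand.

Things in the scene. Friction and masses are not known exactly. Their poses are not given: they have to be found in the camera images.
- bottle_red_center (a point): Red stain dropper bottle: round body 36 mm in diameter and 50 mm tall, then a shoulder and a screw cap 24 mm in diameter, 82 mm tall over all, 50 to 105 g; coloured red all over but for a white stripe under the shoulder. Stands upright on the bench. The point is its centre, 41 mm above its foot; z up its axis.
- bottle_yellow_center (a point): Yellow stain dropper bottle: round body 36 mm in diameter and 50 mm tall, then a shoulder and a screw cap 24 mm in diameter, 82 mm tall over all, 50 to 105 g; coloured yellow all over but for a white stripe under the shoulder. Stands upright on the bench. The point is its centre, 41 mm above its foot; z up its axis.
- bottle_blue_center (a point): Blue stain dropper bottle: round body 36 mm in diameter and 50 mm tall, then a shoulder and a screw cap 24 mm in diameter, 82 mm tall over all, 50 to 105 g; coloured blue all over but for a white stripe under the shoulder. Stands upright on the bench. The point is its centre, 41 mm above its foot; z up its axis.
- bottle_black_center (a point): Black stain dropper bottle: round body 36 mm in diameter and 50 mm tall, then a shoulder and a screw cap 24 mm in diameter, 82 mm tall over all, 50 to 105 g; coloured black all over but for a white stripe under the shoulder. Stands upright on the bench. The point is its centre, 41 mm above its foot; z up its axis.
- cup_red_floor (a point): Red drip cup in the white carrying caddy: round, open at the top, 60 mm outside and 54 mm inside diameter, rim 13 mm above its floor. The point is the centre of its floor, 8 mm above the bench; z up. The four cups are fixed in a square two by two, 88 mm from centre to centre, in an order that differs each time (they are taken out for washing); the caddy is fixed, 166 mm square with walls 18 mm high, turned up to 0.3 rad either way.
- cup_yellow_floor (a point): Yellow drip cup in the white carrying caddy: round, open at the top, 60 mm outside and 54 mm inside diameter, rim 13 mm above its floor. The point is the centre of its floor, 8 mm above the bench; z up. 
- cup_blue_floor (a point): Blue drip cup in the white carrying caddy: round, open at the top, 60 mm outside and 54 mm inside diameter, rim 13 mm above its floor. The point is the centre of its floor, 8 mm above the bench; z up. 
- cup_black_floor (a point): Black drip cup in the white carrying caddy: round, open at the top, 60 mm outside and 54 mm inside diameter, rim 13 mm above its floor. The point is the centre of its floor, 8 mm above the bench; z up. 
- bottle_green_center (a point): Green look-alike, same size and shape as the others, coloured green; not part of the set. The point is its centre, 41 mm above its foot; z up. All bottles and a few small things no taller than a bottle stand scattered at least 80 mm apart, centre to centre, so 35 mm or more is free round each (8 mm or more to the wire handles on the caddy, 17 mm high).
- bottle_white_center (a point): White look-alike, same size and shape as the others, all white; not part of the set. The point is its centre, 41 mm above its foot; z up.
Not all that is in view belongs to the job. Several things look just like the part that bears bottle_red_center: the one meant starts farthest to the robot's left.

How it is judged:
By the outcome, as a careful person would: the job done as asked, in the order asked, and still so for the second after the job is handed in, with the robot touching nothing.
It also fails if it takes over 104 s, if anything falls off the work surface, if the arm or the gripper's body presses on something with over 40 N, if the wrist force passes 120 N, or if a joint passes its speed limit or range.

## Working session

There is one attempt and no reset: what is moved stays moved. The work goes in short steps, Python scripts to look and compute and a tool call to move; the robot and the scene stay as the last step left them, time stands still between calls to the robot, and variables do not carry over. Pictures are saved under pics/ and viewed, at most 14 in all, crops included, and the job is handed in when it is done.

Besides the shell and the picture viewer there is one more tool, called after "Request:" as a command line: name --pt "numbers of a row" for each row, then --argument value for the rest. arm_command: Moves the arm, as the interface text tells. Shifts and turns lie within -1 to 1; 1 stands for 0.2 m of shift or pi rad of turn. Its arguments: {"type":"object","properties":{"increments":{"type":"array","items":{"type":"array","items":{"type":"number","minimum":-1,"maximum":1}}},"fingers":{"type":"number"},"force":{"type":"number"}},"required":["increments"]}

```bash
mkdir -p pics; python3 - <<'E'
from plant import *
import cv2,pickle
s=read_state();print(s['t'],s['tool_pos'],s['orientation'],s['opening'])
for n in('top','scene'):
    c=read_camera(n);pickle.dump(c,open(n+'.pkl','wb'));cv2.imwrite(f'pics/{n}0.png',cv2.resize(c['image'][:,:,::-1],(784,588),interpolation=cv2.INTER_CUBIC))
    print(n,c['fx'],c['cx'],c['cy'],c['T'].round(3).tolist())
E
```

```text
0.0 [ 0.25758394 -0.54164758  0.40367497] [-3.06277451e+00 -6.91026391e-01  4.00281314e-04] 0.09308084365973683
top 473.0880278695482 278.8437723006063 206.45711422712824 [[0.006, -0.994, 0.107, 0.366], [-1.0, -0.004, 0.025, -0.005], [-0.025, -0.108, -0.994, 0.945], [0.0, 0.0, 0.0, 1.0]]
scene 460.04319824302576 268.6705734779175 215.50361276335042 [[-0.346, 0.7, -0.625, 1.152], [0.938, 0.257, -0.232, 0.265], [-0.002, -0.666, -0.746, 0.834], [0.0, 0.0, 0.0, 1.0]]
```

View pics/top0.png

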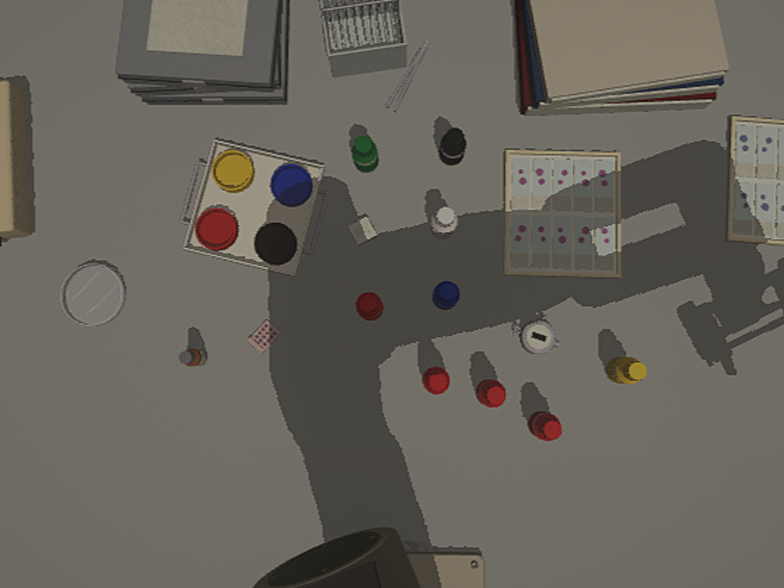

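View pics/scene0.png

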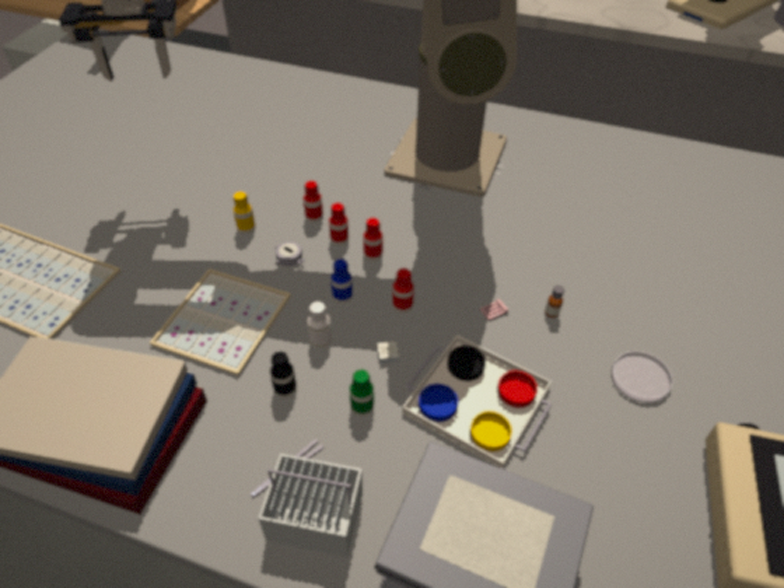

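The top picture shows the caddy at (255,207) with its cups: yellow (233,171), blue (291,186), red (217,229) and black (276,244). The bottles are black (453,145), blue (446,294), yellow (632,371), green (365,152) and white (445,217).

Red candidates are (369,306), (436,380), (491,393) and (545,426). +y is image left, so (369,306) is farthest to the robot's left. I'll confirm it in a crop.

```bash
cat >h.py <<'E'
import numpy as np,cv2,pickle
def ray(c,u,v,z):
    T=c['T'];d=T[:3,:3]@[(u-c['cx'])/c['fx'],(v-c['cy'])/c['fy'],1];return T[:3,3]+d*(z-T[2,3])/d[2]
E
python3 - <<'E'
from h import *
c=pickle.load(open('top.pkl','rb'))
cv2.imwrite('pics/crop1.png',cv2.resize(c['image'][85:325,110:470,::-1],(800,533),interpolation=cv2.INTER_CUBIC))
for n,u,v,z in [('red',369,306,.06),('r2',436,380,.082),('r3',491,393,.082),('r4',545,426,.082),('blue',446,294,.07),('yellow',636,371,.082),('black',453,140,.082),('cy',233,171,.021),('cb',291,186,.021),('cr',217,229,.021),('ck',276,244,.021)]:
    print(n,ray(c,u/1.4,v/1.4,z).round(3))
E
```

```text
red [0.439 0.046 0.06 ]
r2 [ 0.342 -0.042  0.082]
r3 [ 0.326 -0.113  0.082]
r4 [ 0.285 -0.181  0.082]
blue [ 0.455 -0.056  0.07 ]
yellow [ 0.355 -0.298  0.082]
black [ 0.661 -0.065  0.082]
cy [0.636 0.247 0.021]
cb [0.614 0.162 0.021]
cr [0.552 0.267 0.021]
ck [0.53  0.182 0.021]
```

View pics/crop1.png

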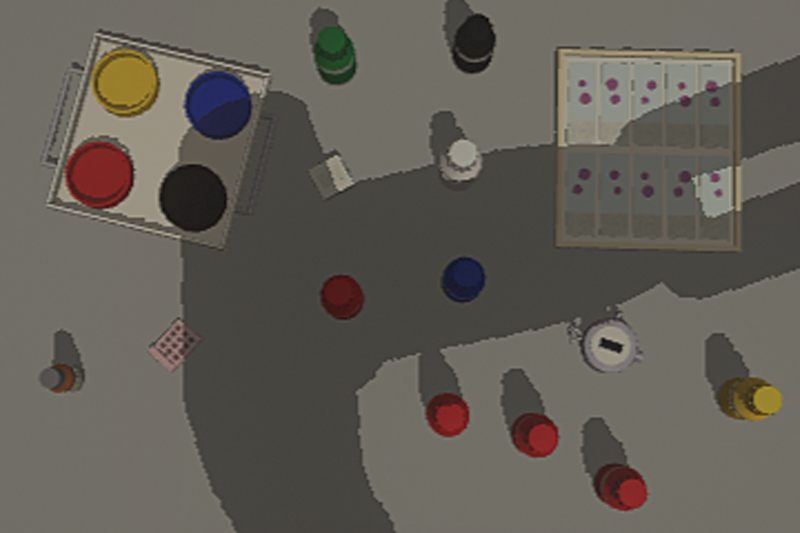

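The crop shows the red bottle at crop (342,296), i.e. (369,306), left of the other reds (447,414), (536,435) and (622,488), so it is the one meant. The cup spacing comes out at 86–88 mm, which agrees with the 88 mm given. I'll head for red with the tool yaw turned to 0.

Request:
arm_command --pt "0.68 -0.73 0 0 0 0.1412" --pt "0.68 -0.73 0 0 0 0.1412" --pt "0.68 -0.73 0 0 0 0.1412" --pt "0.68 -0.73 0 0 0 0.1412" --pt "0.68 -0.73 0 0 0 0.1412" --fingers -0.4 --force 15

```text
t: 0.72
tool_pos: [0.318, -0.3513, 0.4048]
orientation: [3.141, 0.004, 0.0]
force: [0.4, -0.5, 0.1]
opening: 0.0652
gripper_force: 0.0
```

Request:
arm_command --pt "0.3 -1 0.1 0 0 0" --pt "0.3 -1 0.1 0 0 0" --pt "0.3 -1 0.1 0 0 0" --pt "0.3 -1 0.1 0 0 0" --pt "0.3 -1 0.1 0 0 0"

```text
t: 1.35
tool_pos: [0.3782, -0.1517, 0.3847]
orientation: [3.141, 0.003, -0.001]
force: [-0.4, -0.2, -0.4]
opening: 0.0647
gripper_force: 0.0
```

Request:
arm_command --pt "0.3 -0.99 0.1 0 0 0" --pt "0.3 -0.99 0.1 0 0 0" --pt "0.3 -0.99 0.1 0 0 0" --pt "0.3 -0.99 0.1 0 0 0" --pt "0.3 -0.99 0.1 0 0 0"

```text
t: 1.98
tool_pos: [0.4385, 0.0459, 0.3644]
orientation: [3.141, 0.002, -0.001]
force: [0.8, -0.9, -0.7]
opening: 0.0652
gripper_force: 0.0
```

```bash
cat >look.py <<'E'
from plant import *
from h import *
import sys
n=sys.argv[1];c=read_camera('wrist');s=read_state()
pickle.dump(c,open(f'w_{n}.pkl','wb'));cv2.imwrite(f'pics/w_{n}.png',c['image'][:,:,::-1])
p=s['tool_pos'];print(s['t'],p.round(4),s['orientation'].round(3),c['T'][:3].round(3).tolist())
T=np.linalg.inv(c['T'])
for z in(.04,.082):
    q=T@[p[0],p[1],z,1];print('axis point at z',z,'pixel',(c['fx']*q[0]/q[2]+c['cx']).round(),(c['fy']*q[1]/q[2]+c['cy']).round())
E
python3 look.py red
```

```text
2.025 [0.4383 0.0452 0.3646] [ 3.141e+00  0.000e+00 -1.000e-03] [[0.002, -0.962, -0.273, 0.514], [-1.0, -0.002, 0.001, 0.047], [-0.001, 0.273, -0.962, 0.344]]
axis point at z 0.04 pixel 281.0 198.0
axis point at z 0.082 pixel 281.0 209.0
```

View pics/w_red.png

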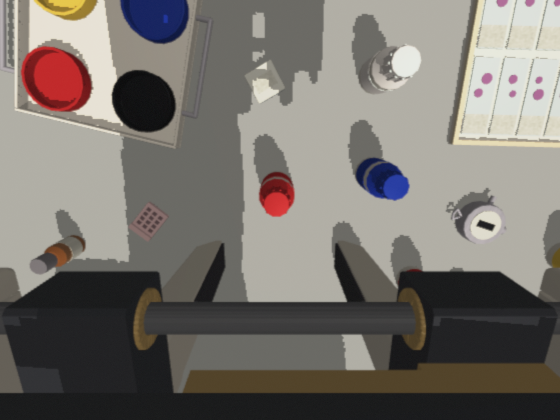

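The wrist view shows the red cap top at (276,204), against (281,209) for the tool axis. The blue cap is at (395,187), the red cup at (56,79) and the black cup at (144,101).

```bash
python3 - <<'E'
from h import *
c=pickle.load(open('w_red.pkl','rb'))
for n,u,v,z in[('red',276,204,.082),('blue',395,187,.082),('white',405,60,.082),('cr',56,79,.021),('ck',144,101,.021),('cb',155,7,.021)]:print(n,ray(c,u,v,z).round(4))
E
```

```text
red [0.4434 0.05   0.082 ]
blue [ 0.459  -0.0544  0.082 ]
white [ 0.5607 -0.0515  0.082 ]
cr [0.5541 0.2673 0.021 ]
ck [0.5337 0.183  0.021 ]
cb [0.6163 0.1629 0.021 ]
```

Request:
arm_command --pt "0.02 -0.02 0.1 0 0 0" --pt "0.02 -0.02 0.4 0 0 0" --pt "0.02 -0.02 0.65 0 0 0" --pt "0.02 -0.02 0.785 0 0 0" --pt "0.02 -0.02 0.785 0 0 0"

```text
t: 2.65
tool_pos: [0.4406, 0.0484, 0.2057]
orientation: [3.141, -0.004, -0.008]
force: [0.7, 0.0, 1.0]
opening: 0.0651
gripper_force: 0.0
```

Request:
arm_command --pt "0 0 0 0 0 0" --pt "0 0 0 0 0 0" --pt "0 0 0 0 0 0" --pt "0 0 0 0 0 0" --pt "0 0 0 0 0 0" --fingers 1 --force 15

```text
t: 3.28
tool_pos: [0.4423, 0.0504, 0.2088]
orientation: [3.141, 0.001, 0.003]
force: [-0.2, -1.0, 6.3]
opening: 0.0357
gripper_force: 15.0
```

Request:
arm_command --pt "0 0 -0.2 0 0 0" --pt "0 0 -0.45 0 0 0" --pt "0.1 -0.1 -0.5 0 0 0" --pt "0.2 -0.3 -0.5 0 0 0" --pt "0.3 -0.5 -0.5 0 0 0"

```text
t: 3.9
tool_pos: [0.5022, 0.1516, 0.3081]
orientation: [-3.141, 0.0, -0.001]
force: [-0.2, -0.5, -0.7]
opening: 0.0355
gripper_force: 15.0
```

Request:
arm_command --pt "0.1 -0.25 0 0 0 0" --pt "0.2 -0.48 0 0 0 0" --pt "0.255 -0.59 0 0 0 0" --pt "0.255 -0.59 0 0 0 0" --pt "0.255 -0.59 0 0 0 0"

```text
t: 4.53
tool_pos: [0.5523, 0.268, 0.3072]
orientation: [3.141, 0.001, -0.002]
force: [-0.3, -0.4, -1.2]
opening: 0.0355
gripper_force: 15.0
```

```bash
python3 look.py cr
```

```text
4.575 [0.5523 0.2677 0.3074] [ 3.141e+00 -0.000e+00 -1.000e-03] [[0.001, -0.962, -0.273, 0.627], [-1.0, -0.001, 0.001, 0.269], [-0.001, 0.273, -0.962, 0.287]]
axis point at z 0.04 pixel 281.0 214.0
axis point at z 0.082 pixel 281.0 231.0
```

View pics/w_cr.png

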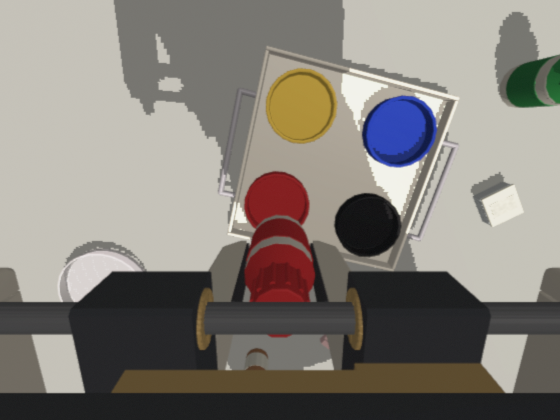

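The red bottle is held above the caddy. The cup rims are at red (277,204), yellow (301,106), blue (400,131) and black (368,225). I'll measure these.

```bash
python3 - <<'E'
from h import *
c=pickle.load(open('w_cr.pkl','rb'))
for n,u,v in[('cr',277,204),('cy',301,106),('cb',400,131),('ck',368,225)]:print(n,ray(c,u,v,.021).round(4))
E
```

```text
cr [0.556  0.2711 0.021 ]
cy [0.6401 0.2512 0.021 ]
cb [0.6201 0.167  0.021 ]
ck [0.536  0.1873 0.021 ]
```

Request:
arm_command --pt "0.012 -0.01 0.1 0 0 0" --pt "0.012 -0.01 0.25 0 0 0" --pt "0.012 -0.01 0.38 0 0 0" --pt "0.012 -0.01 0.45 0 0 0" --pt "0.012 -0.01 0.45 0 0 0"

```text
t: 5.2
tool_pos: [0.5547, 0.2698, 0.2163]
orientation: [3.141, -0.001, -0.003]
force: [0.1, 0.1, -0.8]
opening: 0.0355
gripper_force: 15.0
```

Request:
arm_command --pt "0 0 0 0 0 0" --pt "0 0 0.005 0 0 0" --pt "0 0 0.005 0 0 0" --pt "0 0 0.005 0 0 0" --pt "0 0 0.005 0 0 0"

```text
t: 5.82
tool_pos: [0.5551, 0.2705, 0.2169]
orientation: [-3.142, -0.0, -0.0]
force: [-0.1, -0.6, -0.8]
opening: 0.0358
gripper_force: 15.0
```

Request:
arm_command --pt "0 0 0.005 0 0 0" --pt "0 0 0.01 0 0 0" --pt "0 0 0.01 0 0 0" --pt "0 0 0.01 0 0 0" --pt "0 0 0.01 0 0 0"

```text
t: 6.45
tool_pos: [0.555, 0.2704, 0.2148]
orientation: [-3.142, -0.0, -0.0]
force: [0.3, -0.3, -0.8]
opening: 0.0353
gripper_force: 15.0
```

Request:
arm_command --pt "0 0 0.003 0 0 0" --pt "0 0 0.006 0 0 0" --pt "0 0 0.01 0 0 0" --pt "0 0 0.01 0 0 0" --pt "0 0 0.01 0 0 0"

```text
t: 7.08
tool_pos: [0.5553, 0.2705, 0.2143]
orientation: [-3.141, -0.0, -0.001]
force: [-4.8, -2.8, 11.4]
opening: 0.0357
gripper_force: 15.0
```

Request:
arm_command --pt "0 0 0 0 0 0" --pt "0 0 0 0 0 0" --pt "0 0 0 0 0 0" --pt "0 0 -0.1 0 0 0" --pt "0 0 -0.3 0 0 0" --fingers -0.3

```text
t: 7.7
tool_pos: [0.5543, 0.2701, 0.2724]
orientation: [3.14, 0.0, -0.006]
force: [0.2, -0.1, 0.1]
opening: 0.0605
gripper_force: 0.0
```

Request:
arm_command --pt "0 0 -0.3 0 0 0" --pt "-0.1 0.2 -0.45 0 0 0" --pt "-0.25 0.5 -0.5 0 0 0" --pt "-0.4 0.8 -0.5 0 0 0" --pt "-0.5 1 -0.5 0 0 0"

```text
t: 8.32
tool_pos: [0.454, 0.0689, 0.3746]
orientation: [3.141, 0.001, 0.004]
force: [0.7, -0.3, 0.0]
opening: 0.0604
gripper_force: 0.0
```

```bash
python3 look.py red_done
```

```text
8.375 [0.4522 0.0652 0.3739] [ 3.138e+00 -2.000e-03 -0.000e+00] [[0.001, -0.963, -0.27, 0.529], [-1.0, -0.001, 0.001, 0.07], [-0.002, 0.27, -0.963, 0.354]]
axis point at z 0.04 pixel 284.0 198.0
axis point at z 0.082 pixel 285.0 209.0
```

View pics/w_red_done.png

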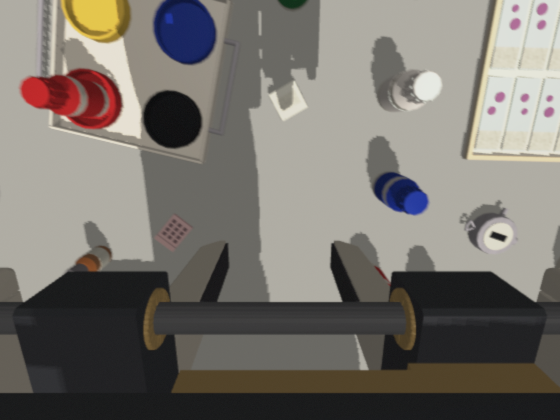

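The red bottle stands in the red cup (cap (38,93), cup (93,98)). Next is yellow.

Request:
arm_command --pt "-0.245 0.92 0.03 0 0 0" --pt "-0.245 0.92 0.03 0 0 0" --pt "-0.245 0.92 0.03 0 0 0" --pt "-0.245 0.92 0.03 0 0 0" --pt "-0.245 0.92 0.03 0 0 0"

```text
t: 9.0
tool_pos: [0.4062, -0.1136, 0.3678]
orientation: [-3.142, 0.002, -0.002]
force: [-0.1, 0.8, 0.0]
opening: 0.0604
gripper_force: 0.0
```

Request:
arm_command --pt "-0.245 0.92 0.03 0 0 0" --pt "-0.245 0.92 0.03 0 0 0" --pt "-0.245 0.92 0.03 0 0 0" --pt "-0.245 0.92 0.03 0 0 0" --pt "-0.245 0.92 0.03 0 0 0" --fingers -0.4

```text
t: 9.62
tool_pos: [0.3581, -0.2965, 0.3608]
orientation: [-3.141, -0.002, -0.0]
force: [0.0, 0.2, 1.0]
opening: 0.0652
gripper_force: 0.0
```

```bash
python3 look.py yellow; python3 - <<'E'
from h import *
c=pickle.load(open('w_red_done.pkl','rb'))
for n,u,v,z in[('redcap',38,93,.09),('blue',416,201,.082)]:print(n,ray(c,u,v,z).round(4))
E
```

```text
9.675 [ 0.3582 -0.2961  0.3608] [-3.141 -0.004 -0.   ] [[0.002, -0.962, -0.272, 0.433], [-1.0, -0.002, 0.002, -0.295], [-0.003, 0.272, -0.962, 0.34]]
axis point at z 0.04 pixel 280.0 199.0
axis point at z 0.082 pixel 281.0 211.0
redcap [0.5528 0.2673 0.09  ]
blue [ 0.4602 -0.056   0.082 ]
```

View pics/w_yellow.png

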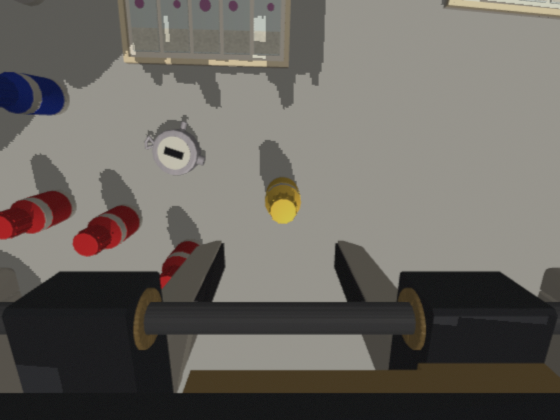

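The yellow cap is at (283,210), against the predicted tool-axis pixel (281,211), so it is aligned. Going down to grasp.

Request:
arm_command --pt "0 0 0.2 0 0 0" --pt "0 0 0.45 0 0 0" --pt "0 0 0.67 0 0 0" --pt "0 0 0.77 0 0 0" --pt "0 0 0.77 0 0 0"

```text
t: 10.3
tool_pos: [0.3575, -0.2951, 0.2052]
orientation: [-3.139, -0.005, 0.004]
force: [0.3, -0.5, -0.4]
opening: 0.0652
gripper_force: 0.0
```

Request:
arm_command --pt "0 0 0 0 0 0" --pt "0 0 0 0 0 0" --pt "0 0 0 0 0 0" --pt "0 0 0 0 0 0" --pt "0 0 0 0 0 0" --fingers 1

```text
t: 10.92
tool_pos: [0.3575, -0.298, 0.2076]
orientation: [3.141, -0.0, 0.002]
force: [-0.4, 0.1, 5.8]
opening: 0.0358
gripper_force: 15.0
```

Request:
arm_command --pt "0 0 -0.2 0 0 0" --pt "0 0 -0.4 0 0 0" --pt "0 0 -0.5 0 0 0" --pt "0 0 -0.5 0 0 0" --pt "0 0 -0.5 0 0 0"

```text
t: 11.55
tool_pos: [0.3568, -0.2973, 0.3054]
orientation: [-3.14, -0.0, 0.002]
force: [-0.8, -0.1, -1.6]
opening: 0.0356
gripper_force: 15.0
```

Request:
arm_command --pt "0.47 -0.912 -0.1 0 0 0" --pt "0.47 -0.912 -0.1 0 0 0" --pt "0.47 -0.912 -0.1 0 0 0" --pt "0.47 -0.912 -0.1 0 0 0" --pt "0.47 -0.912 -0.1 0 0 0"

```text
t: 12.18
tool_pos: [0.4511, -0.1138, 0.3252]
orientation: [-3.141, -0.005, 0.004]
force: [0.8, -0.7, -0.7]
opening: 0.0356
gripper_force: 15.0
```

Request:
arm_command --pt "0.47 -0.912 0 0 0 0" --pt "0.47 -0.912 0 0 0 0" --pt "0.47 -0.912 0 0 0 0" --pt "0.47 -0.912 0 0 0 0" --pt "0.47 -0.912 0 0 0 0"

```text
t: 12.8
tool_pos: [0.545, 0.0669, 0.3254]
orientation: [3.141, 0.002, -0.004]
force: [0.2, -1.0, -1.5]
opening: 0.0355
gripper_force: 15.0
```

Request:
arm_command --pt "0.47 -0.912 0 0 0 0" --pt "0.47 -0.912 0 0 0 0" --pt "0.47 -0.912 0 0 0 0" --pt "0.47 -0.912 0 0 0 0" --pt "0.47 -0.912 0 0 0 0"

```text
t: 13.42
tool_pos: [0.6394, 0.2483, 0.3257]
orientation: [3.141, -0.0, -0.002]
force: [-0.1, -0.4, -1.6]
opening: 0.0354
gripper_force: 15.0
```

Request:
arm_command --pt "0 0 0 0 0 0" --pt "0 0 0 0 0 0" --pt "0 0 0 0 0 0" --pt "0 0 0 0 0 0" --pt "0 0 0 0 0 0"

```text
t: 14.05
tool_pos: [0.639, 0.2496, 0.3269]
orientation: [-3.142, -0.0, -0.0]
force: [0.0, 0.1, -1.2]
opening: 0.0357
gripper_force: 15.0
```

Request:
arm_command --pt "0 0 0.15 0 0 0" --pt "0 0 0.3 0 0 0" --pt "0 0 0.45 0 0 0" --pt "0 0 0.53 0 0 0" --pt "0 0 0.555 0 0 0"

```text
t: 14.68
tool_pos: [0.6389, 0.2497, 0.2157]
orientation: [3.141, 0.001, -0.002]
force: [-7.6, -3.2, 17.2]
opening: 0.0358
gripper_force: 15.0
```

Request:
arm_command --pt "0 0 0.003 0 0 0" --pt "0 0 0.006 0 0 0" --pt "0 0 0.01 0 0 0" --pt "0 0 0.01 0 0 0" --pt "0 0 0.01 0 0 0"

```text
t: 15.3
tool_pos: [0.6396, 0.2498, 0.2157]
orientation: [-3.141, -0.0, -0.003]
force: [-2.6, -0.7, 7.3]
opening: 0.0359
gripper_force: 15.0
```

Request:
arm_command --pt "0 0 0 0 0 0" --pt "0 0 0 0 0 0" --pt "0 0 0 0 0 0" --pt "0 0 -0.1 0 0 0" --pt "0 0 -0.3 0 0 0" --fingers -0.3

```text
t: 15.92
tool_pos: [0.6383, 0.2494, 0.2731]
orientation: [3.14, 0.0, -0.006]
force: [0.2, 0.0, 0.5]
opening: 0.0602
gripper_force: 0.0
```

Request:
arm_command --pt "0 0 -0.25 0 0 0" --pt "-0.1 0.15 -0.4 0 0 0" --pt "-0.25 0.4 -0.45 0 0 0" --pt "-0.4 0.7 -0.45 0 0 0" --pt "-0.5 0.8 -0.45 0 0 0"

```text
t: 16.55
tool_pos: [0.5381, 0.0873, 0.3658]
orientation: [3.141, -0.003, 0.004]
force: [0.7, -0.9, 0.2]
opening: 0.0606
gripper_force: 0.0
```

Request:
arm_command --pt "-0.2 0.3 0 0 0 0" --pt "-0.4 0.6 0 0 0 0" --pt "-0.4 0.725 0 0 0 0" --pt "-0.4 0.725 0 0 0 0" --pt "-0.4 0.725 0 0 0 0" --fingers -0.4

```text
t: 17.18
tool_pos: [0.4594, -0.0551, 0.3649]
orientation: [-3.141, 0.001, -0.003]
force: [-0.2, -0.0, -0.8]
opening: 0.0652
gripper_force: 0.0
```

```bash
python3 look.py blue
```

```text
17.225 [ 0.4595 -0.0547  0.3646] [-3.141e+00 -1.000e-03 -2.000e-03] [[-0.0, -0.963, -0.271, 0.535], [-1.0, -0.0, 0.002, -0.054], [-0.002, 0.271, -0.963, 0.344]]
axis point at z 0.04 pixel 280.0 199.0
axis point at z 0.082 pixel 280.0 210.0
```

View pics/w_blue.png

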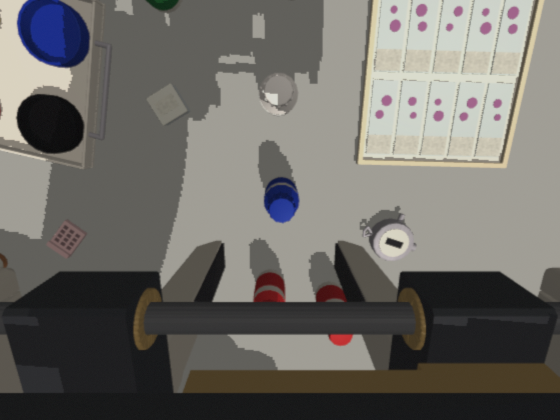

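The blue cap is at (282,209), aligned with the predicted (280,210). Grasping it.

Request:
arm_command --pt "0 0 0.2 0 0 0" --pt "0 0 0.45 0 0 0" --pt "0 0 0.67 0 0 0" --pt "0 0 0.78 0 0 0" --pt "0 0 0.78 0 0 0"

```text
t: 17.85
tool_pos: [0.4583, -0.054, 0.2058]
orientation: [-3.14, -0.003, 0.007]
force: [-0.2, -0.0, 0.7]
opening: 0.0652
gripper_force: 0.0
```

Request:
arm_command --pt "0 0 0 0 0 0" --pt "0 0 0 0 0 0" --pt "0 0 0 0 0 0" --pt "0 0 0 0 0 0" --pt "0 0 0 0 0 0" --fingers 1

```text
t: 18.48
tool_pos: [0.4596, -0.0555, 0.2087]
orientation: [3.141, 0.0, 0.003]
force: [-0.8, 0.6, 5.9]
opening: 0.0355
gripper_force: 15.0
```

Request:
arm_command --pt "0 0 -0.2 0 0 0" --pt "0 0 -0.4 0 0 0" --pt "0 0 -0.6 0 0 0" --pt "0.1 -0.15 -0.6 0 0 0" --pt "0.3 -0.4 -0.6 0 0 0"

```text
t: 19.1
tool_pos: [0.5186, 0.0231, 0.3289]
orientation: [3.141, -0.005, 0.003]
force: [0.5, -1.0, 0.1]
opening: 0.0358
gripper_force: 15.0
```

Request:
arm_command --pt "0.2 -0.25 0 0 0 0" --pt "0.4 -0.5 0 0 0 0" --pt "0.5 -0.705 0 0 0 0" --pt "0.5 -0.705 0 0 0 0" --pt "0.5 -0.705 0 0 0 0"

```text
t: 19.73
tool_pos: [0.6178, 0.1643, 0.327]
orientation: [3.141, 0.001, -0.002]
force: [0.2, -0.1, -0.4]
opening: 0.0358
gripper_force: 15.0
```

Request:
arm_command --pt "0 0 0.15 0 0 0" --pt "0 0 0.3 0 0 0" --pt "0 0 0.45 0 0 0" --pt "0 0 0.53 0 0 0" --pt "0 0 0.55 0 0 0"

```text
t: 20.35
tool_pos: [0.6176, 0.1635, 0.2169]
orientation: [3.141, -0.001, -0.003]
force: [-3.3, -1.1, 5.7]
opening: 0.0357
gripper_force: 15.0
```

Request:
arm_command --pt "0 0 0.003 0 0 0" --pt "0 0 0.006 0 0 0" --pt "0 0 0.01 0 0 0" --pt "0 0 0.01 0 0 0" --pt "0 0 0.01 0 0 0"

```text
t: 20.98
tool_pos: [0.6186, 0.1646, 0.2169]
orientation: [-3.141, -0.0, -0.003]
force: [-1.1, -0.3, 5.6]
opening: 0.0357
gripper_force: 15.0
```

Request:
arm_command --pt "0 0 0 0 0 0" --pt "0 0 0 0 0 0" --pt "0 0 0 0 0 0" --pt "0 0 -0.1 0 0 0" --pt "0 0 -0.3 0 0 0" --fingers -0.3

```text
t: 21.6
tool_pos: [0.6173, 0.1643, 0.2753]
orientation: [3.141, 0.0, -0.006]
force: [0.4, 0.1, 0.4]
opening: 0.0604
gripper_force: 0.0
```

Request:
arm_command --pt "0 0 -0.25 0 0 0" --pt "0 0.1 -0.4 0 0 0" --pt "0.05 0.3 -0.45 0 0 0" --pt "0.1 0.55 -0.45 0 0 0" --pt "0.1 0.8 -0.45 0 0 0"

```text
t: 22.22
tool_pos: [0.6385, 0.0031, 0.3679]
orientation: [3.141, 0.001, 0.004]
force: [0.3, 0.1, 0.2]
opening: 0.0602
gripper_force: 0.0
```

Request:
arm_command --pt "0.06 0.2 0 0 0 0" --pt "0.125 0.34 0 0 0 0" --pt "0.125 0.34 0 0 0 0" --pt "0.125 0.34 0 0 0 0" --pt "0.125 0.34 0 0 0 0" --fingers -0.4

```text
t: 22.85
tool_pos: [0.663, -0.0623, 0.3662]
orientation: [-3.141, -0.002, -0.0]
force: [-0.9, -0.2, 0.3]
opening: 0.0649
gripper_force: 0.0
```

```bash
python3 look.py black
```

```text
22.9 [ 0.663  -0.0624  0.3661] [-3.141e+00 -2.000e-03 -0.000e+00] [[0.002, -0.962, -0.272, 0.738], [-1.0, -0.002, 0.001, -0.061], [-0.002, 0.272, -0.962, 0.346]]
axis point at z 0.04 pixel 281.0 198.0
axis point at z 0.082 pixel 281.0 209.0
```

View pics/w_black.png

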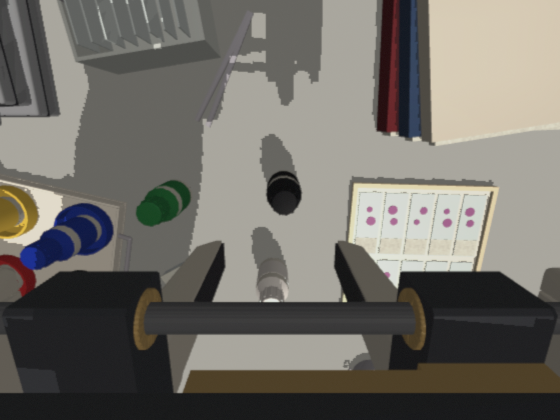

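The black cap is at (285,202) against the predicted (281,209). I'll shift about 4 mm in +x and 2.5 mm to the right, then grasp.

Request:
arm_command --pt "0.02 0.012 0.2 0 0 0" --pt "0.02 0.012 0.45 0 0 0" --pt "0.02 0.012 0.67 0 0 0" --pt "0.02 0.012 0.79 0 0 0" --pt "0.02 0.012 0.79 0 0 0"

```text
t: 23.52
tool_pos: [0.6657, -0.0649, 0.2049]
orientation: [-3.141, -0.002, 0.008]
force: [0.2, -0.4, 0.4]
opening: 0.0653
gripper_force: 0.0
```

Request:
arm_command --pt "0 0 0 0 0 0" --pt "0 0 0 0 0 0" --pt "0 0 0 0 0 0" --pt "0 0 0 0 0 0" --pt "0 0 0 0 0 0" --fingers 1

```text
t: 24.15
tool_pos: [0.6676, -0.066, 0.209]
orientation: [3.141, 0.0, 0.003]
force: [-0.7, 0.0, 6.0]
opening: 0.0359
gripper_force: 15.0
```

Request:
arm_command --pt "0 0 -0.2 0 0 0" --pt "0 0 -0.4 0 0 0" --pt "0 0 -0.6 0 0 0" --pt "-0.1 -0.1 -0.6 0 0 0" --pt "-0.3 -0.3 -0.6 0 0 0"

```text
t: 24.78
tool_pos: [0.6072, -0.0065, 0.3285]
orientation: [3.141, -0.003, 0.003]
force: [-0.3, 1.3, -0.5]
opening: 0.0357
gripper_force: 15.0
```

Request:
arm_command --pt "-0.1 -0.25 0 0 0 0" --pt "-0.2 -0.5 0 0 0 0" --pt "-0.3 -0.75 0 0 0 0" --pt "-0.36 -0.95 0 0 0 0" --pt "-0.36 -0.95 0 0 0 0"

```text
t: 25.4
tool_pos: [0.534, 0.1865, 0.3276]
orientation: [-3.141, -0.006, 0.001]
force: [0.9, -0.0, -0.7]
opening: 0.0357
gripper_force: 15.0
```

Time to lower the black bottle.

Request:
arm_command --pt "0 0 0.15 0 0 0" --pt "0 0 0.3 0 0 0" --pt "0 0 0.45 0 0 0" --pt "0 0 0.53 0 0 0" --pt "0 0 0.55 0 0 0"

```text
t: 26.02
tool_pos: [0.535, 0.1833, 0.2172]
orientation: [3.141, -0.001, -0.003]
force: [-5.8, -1.8, 11.1]
opening: 0.0357
gripper_force: 15.0
```

Request:
arm_command --pt "0 0 0.003 0 0 0" --pt "0 0 0.006 0 0 0" --pt "0 0 0.01 0 0 0" --pt "0 0 0.01 0 0 0" --pt "0 0 0.01 0 0 0"

```text
t: 26.65
tool_pos: [0.5357, 0.1842, 0.2172]
orientation: [-3.141, -0.001, -0.003]
force: [-1.3, -1.3, 6.1]
opening: 0.036
gripper_force: 15.0
```

Request:
arm_command --pt "0 0 0 0 0 0" --pt "0 0 0 0 0 0" --pt "0 0 0 0 0 0" --pt "0 0 -0.1 0 0 0" --pt "0 0 -0.3 0 0 0" --fingers -0.3

```text
t: 27.28
tool_pos: [0.5343, 0.1838, 0.2755]
orientation: [3.141, 0.0, -0.006]
force: [0.5, 0.2, 0.5]
opening: 0.0605
gripper_force: 0.0
```

Request:
arm_command --pt "0 0 -0.25 0 0 0" --pt "0 0.1 -0.45 0 0 0" --pt "-0.1 0.3 -0.6 0 0 0" --pt "-0.2 0.55 -0.6 0 0 0" --pt "-0.2 0.8 -0.6 0 0 0"

```text
t: 27.9
tool_pos: [0.4941, 0.023, 0.3982]
orientation: [3.141, 0.002, 0.005]
force: [0.6, 0.1, -0.4]
opening: 0.0604
gripper_force: 0.0
```

Request:
arm_command --pt "-0.2 0.9 0 0 0 0" --pt "-0.2 0.9 0 0 0 0" --pt "-0.2 0.9 0 0 0 0" --pt "-0.2 0.9 0 0 0 0" --pt "-0.2 0.9 0 0 0 0"

```text
t: 28.52
tool_pos: [0.4552, -0.1559, 0.3968]
orientation: [-3.142, 0.001, -0.002]
force: [0.2, -0.3, 0.4]
opening: 0.0603
gripper_force: 0.0
```

```bash
python3 - <<'E'
from plant import *
from h import *
c=read_camera('top');d=read_camera('scene')
a=cv2.resize(c['image'][85:205,120:380,::-1],(790,365),interpolation=cv2.INTER_CUBIC)
b=cv2.resize(d['image'][180:350,160:420,::-1],(360,235),interpolation=cv2.INTER_CUBIC)
o=np.zeros((600,790,3),np.uint8);o[:365]=a;o[365:,:360]=b;o[365:,400:760]=cv2.resize(c['image'][:,:,::-1],(360,235))
cv2.imwrite('pics/final.png',o);print(read_state()['t'])
E
```

```text
28.625
```

View pics/final.png

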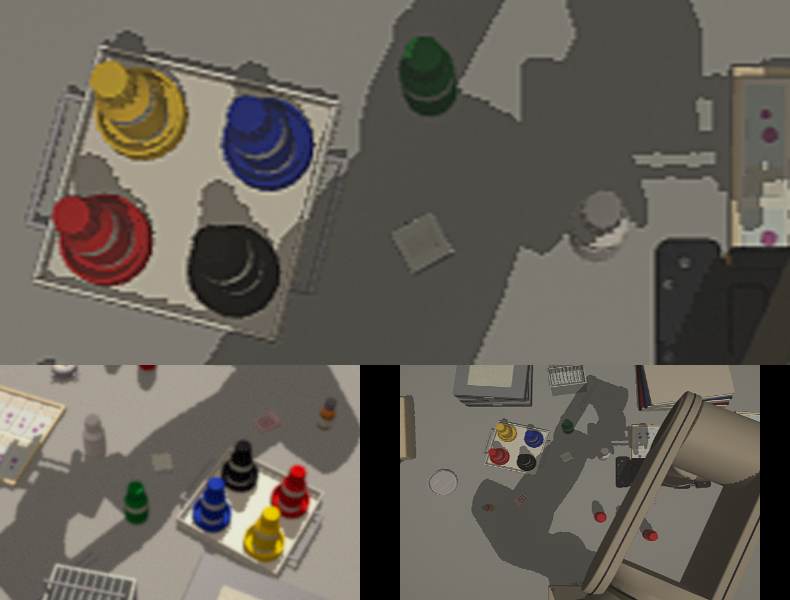

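The final views show all four bottles upright in their own cups: yellow (140,110), blue (265,140), red (105,240) and black (235,270). Green and white still stand where they were, and the gripper is clear. Handing in.

```bash
python3 -c "
from plant import *
print(close_job())"
```

```text
the job is handed in; nothing more can be done
None
```

The red, yellow, blue and black bottles stand upright in the drip cups of their own colours, the green and white bottles were left where they stood, and the job was handed in at about 29 s of the 104 s allowed.

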